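# Pack the blue paint pot and fasten the paint case

### The arm

A 6-joint arm with a two-finger parallel gripper is mounted at the origin on the work surface. World frame = base frame: x ahead of the robot, y to its left, z up, the work surface at z = 0. Lengths are in mm, angles in rad, forces in N, time in s.
With the tool pointing down it reaches from about 325 to 850 mm from the base axis. Payload 15.5 kg.
Tool frame: the origin (TCP) lies between the finger pads; the fingertips stand 25 mm ahead of it and the grasp point (between the pads) lies 6 mm ahead of it; z points along the fingers, y is the line along which they close (so a half turn about z gives the same grasp; the last joint's range is limited). The gripper opens to 91 mm and grips with 3 to 60 N. Pads are 32 mm wide; open, the fingers measure 118 mm over their backs; the gripper's body (76 mm by 178 mm) begins 60 mm behind the grasp point.
Start: joints at [-1.437, 0.494, 1.345, -0, 1.302, -0.096], TCP at [142.365, -608.571, 238.915] pointing down, gripper open.
Joint ranges: [-2.91, 2.91], [-0.82, 2.16], [0.22, 2.67], [-1.22, 4.37], [0.12, 2.79], [-3.08, 3.08]. Speed limits (rad/s): [1.89, 1.89, 2.57, 3.01, 3.01, 3.01].

### API

Orientations are given as a unit quaternion [x, y, z, w].
In Python, from bench import readout, vision, bot gives the robot as it stands.
- The arm moves only by the tool carry_out, never from a script. Its argument "rows" is a list of rows, each a list of 2 entries, a list of its own where there are three numbers: the shift along the tool's x, y, z each as a share of 0.03 m, from -1 to 1, then the turn about the tool's z as a share of 0.1 rad, from -1 to 1. A call has 1 to 10 rows; each row shifts and turns the commanded pose from where the row before left it, along the tool's axes as they then stand; what a row does not reach is not made up. A row lasts 1/12 s, in which the tool goes at most 41.7 mm and 7.16 degrees, less where a joint would pass 70% of its speed; a pose out of reach is approached as far as the arm can. A call with a number of a shift or a turn outside -1 to 1 is refused whole. A call with a gripper value outside its range is refused whole. "claw" is the opening, from -1 (shut) to 1 (fully open), set as the call begins (left out, the last holds). The fingers move at their own pace and stop on an object; "squeeze" is the grip in N (left out, the last holds). Time passes only in rows, so rows that do not move let the fingers close. It gives the time, the measured TCP pose, the force, the opening and the grip force at its end, in the units of the state.
- readout.get_obs(): the state, without advancing time (a new reading comes with each control period).
- vision.camera(name): name is "scene" or "top" or "wrist"; returns the picture (420x560x3 uint8, red, green, blue); there is no depth.
- vision.camera_model(name): a dict with "vertical_fov" (degrees; the focal length in pixels is half the picture's height over the tangent of half this angle, whatever the lens; pixels are square), "cx", "cy" (the principal point, pixels), "k1" (the pictures are not rectified: a ray, as slopes to the right and down, at radius r is drawn at 1 + k1 r^2 times it, then the intrinsics apply), "position" and "rotation" of the camera in the world. Camera axes: x right, y up, looking along -z (the intrinsics and any distortion apply to the point x, -y, -z); pixel columns grow to the right and rows downward; lengths in mm; the calibration is good to about 2 mm. A picture is of the moment at which its call begins: read the wrist's pose just before it. camera_model takes no time and is no camera call; for the wrist camera it gives the pose at the moment of the call.
- bot.close_job(): hands the job in; it is judged then, once.
Trained networks look in the newest picture that a camera, given by its name, has taken for a name from the list of things; names that differ only in an ending like _2 or _b are one class to them, and where a whole thing is asked for, a point or a joint stands for the part that bears it (a point fixed in the world has none). Each returns a list of dicts, best first, with "score" (0 to 1); they miss things now and then, are a little off and sometimes report something else, mostly with a low value. They report only what shows in the picture. A call takes as long as a camera call. They do not tell look-alikes from the thing itself.
- vision.look_for(camera, name): "bbox" ([left, top, width, height] as shares, 0 to 1, of the picture: columns of its width, rows of its height, round what is visible of it).
The state is a dict: "t": time; "joint_positions": joint angles; "joint_vel": joint speeds; "joint_efforts": joint torques, N m; "tool_pos": TCP position; "orientation": TCP orientation; "wrist_force": force on the tool from outside, world axes, zero at the start; "ft_torque": the same for the moment, N m; "grip_width": finger opening in mm; "gripper_force": force on a finger pad.
Only numpy, scipy, OpenCV 4.12 (cv2) and the standard library are available. Lean on these libraries where they do the work, as an engineer would, in place of code of your own. Each camera call takes 0.05 s, during which the arm holds its last target. There are 200 camera calls.

### The job

Put the blue paint pot away in the wooden case: set it down upright, without dropping it, on the floor of the empty bay. Then close the hinged lid fully, and after that turn the red turnbutton on the front rail square across, so that it holds the lid shut. Leave the yellow pot, the white mask and the jar of brushes where they are.

Things in the scene. Friction and masses are not known exactly. Their poses are not given: they have to be found in the camera images.
- case: open wooden paint case fixed to the table, 180 (x) by 250 (y) by 90 mm high; origin at the centre of its underside, x from the front (the robot's side) to the hinge side. The front wall is a solid rail 32 mm deep (x -90 to -58 mm), top at 90 mm; other walls 8 mm thick, tops at 78 mm. The small compartment at +y holds a green and an orange pot, fixed, tops at 65 mm
- bay (a point): centre of the floor of the empty bay (the case's -y part), 8 mm above the table; axes as the case. The bay is 140 mm (x) by 154 mm (y) inside; the divider between it and the small compartment is 6 mm thick, top at 70 mm
- lid_hinge (a point): middle of the lid's hinge line, on the back of the case, 82 mm above the table; axes as the case (the hinge line is y)
- lid (a joint): lid angle in rad: 0 is fully shut (top face level with the front rail, 90 mm above the table), 1.57 upright, 1.85 the stop; the stiff hinge stays where it is left. The lid is a plywood board 10 mm thick, 250 mm wide, reaching from 2 to 145 mm from the hinge line; its top (outer) face lies 8 mm off the hinge line
- lid_edge (a point): middle of the lid's free edge, on its top (outer) face, 145 mm from the hinge line
- turnbutton (a joint): angle of the red turnbutton in rad, counter-clockwise from above: 0 lies along the front rail (clear of the lid), +1.57 and -1.57 (its stops) are square across with half of it over the lid's edge; either way round serves. It stays where it is left
- button_pivot (a point): on the turnbutton's pivot axis, at the centre of its top face, 109 mm above the table. The turnbutton is a red bar 84 mm long (its own y), 16 mm wide (its own x) and 16 mm tall, its underside 3 mm above the rail; the point turns with it
- blue_pot: blue round paint pot with a blue cap, 60 mm diameter, 62 mm tall, about 160 g; origin at the centre of its underside
- yellow_pot: yellow round paint pot with a yellow cap, same size as the blue one; origin at the centre of its underside; a bystander
- mask: white bird-beaked half mask with a black beak tip, lying on the table, about 155 by 165 mm, 50 mm tall; origin at its underside between the eyes; a bystander
- brush_jar: amber glass jar, 68 mm diameter, 90 mm tall, with three brushes standing to 165 mm; origin at the centre of its underside; a bystander
Mind the look-alikes: they are no part of the job. Of the things that look like the blue_pot, the smallest one is meant.

How it is judged:
By the outcome, as a careful person would: the job done as asked, in the order asked, and still so for the second after the job is handed in, with the robot touching nothing.
It also fails if it takes over 72 s, if anything falls off the work surface, if the arm or the gripper's body presses on something with over 40 N, if the wrist force passes 120 N, or if a joint passes its speed limit or range.

## Working session

There is one attempt and no reset: what is moved stays moved. The work goes in short steps, Python scripts to look and compute and a tool call to move; the robot and the scene stay as the last step left them, time stands still between calls to the robot, and variables do not carry over. Pictures are saved under pics/ and viewed, at most 10 in all, crops included, and the job is handed in when it is done.

Besides the shell and the picture viewer there is one more tool, called after "Call:" in YAML: its name, and indented under it one key for each argument. carry_out: Moves the arm, as the interface text tells. Shift numbers are shares of 0.03 m and turn numbers shares of 0.1 rad, none past 1 either way. Its arguments: {"type":"object","properties":{"rows":{"type":"array","items":{"type":"array"}},"claw":{"type":"number"},"squeeze":{"type":"number"}},"required":["rows"]}

```bash
mkdir -p pics; cat > h.py <<'E'
import numpy as np, cv2, sys
sys.path.insert(0,'.')
from bench import readout, vision, bot
def cam(n):
    m=vision.camera_model(n); R=np.array(m['rotation'],float)
    if R.shape!=(3,3):
        from scipy.spatial.transform import Rotation as Ro
        R=Ro.from_quat(R).as_matrix()
    f=210/np.tan(np.radians(m['vertical_fov'])/2)
    return m,R,np.array(m['position'],float),f
def ray(n,u,v,c=None):
    m,R,p,f=c or cam(n)
    d=np.array([(u-m['cx'])/f,(v-m['cy'])/f]); s=d.copy()
    for _ in range(30): s=d/(1+m['k1']*(s@s))
    return p,R@np.array([s[0],-s[1],-1])
def at_z(n,u,v,z,c=None):
    p,d=ray(n,u,v,c); return p+d*(z-p[2])/d[2]
def proj(n,X,c=None):
    m,R,p,f=c or cam(n)
    q=R.T@(np.array(X,float)-p); s=np.array([q[0],-q[1]])/-q[2]
    s=s*(1+m['k1']*(s@s)); return s*f+[m['cx'],m['cy']]
def snap(n,fn):
    im=vision.camera(n); cv2.imwrite('pics/'+fn,cv2.cvtColor(im,cv2.COLOR_RGB2BGR)); return im
E
python3 - <<'E'
from h import *
a=snap('top','top0.png');b=snap('scene','scene0.png')
cv2.imwrite('pics/both0.png',cv2.resize(cv2.cvtColor(np.vstack([a]),cv2.COLOR_RGB2BGR),(800,600)))
for n in('top','scene'):
    m=vision.camera_model(n);print(n,m)
    for o in('blue_pot','yellow_pot','case','turnbutton','lid','mask','brush_jar'):
        for r in vision.look_for(n,o)[:4]:
            x,y,w,h=r['bbox'];print(n,o,round(r['score'],2),np.round([x*560,y*420,w*560,h*420],1))
print(readout.get_obs())
E
```

```text
top {'vertical_fov': 43.80715479263345, 'cx': 275.55032177388136, 'cy': 217.05536508902293, 'k1': -0.0729255255778626, 'position': array([ 254.74760694,  -12.72539484, 1714.49577825]), 'rotation': array([ 0.05999263, -0.06186076, -0.70214333,  0.70680187])}
top blue_pot 0.88 [387.1 234.5  24.7  25.9]
top blue_pot 0.58 [355.  236.3  19.1  17.9]
top yellow_pot 0.81 [172.2 244.   19.1  15.1]
top yellow_pot 0.73 [219.7 168.2  88.6  20.8]
top yellow_pot 0.72 [221.8 165.4  88.2  81.9]
top case 0.96 [220.2 169.7  88.7  77.8]
top lid 0.85 [222.4 170.   82.8  20.7]
top mask 0.59 [143.  153.5  45.6  44.6]
top brush_jar 0.88 [372.4 157.   26.8  28.5]
scene {'vertical_fov': 50.80909732671475, 'cx': 279.6505829470874, 'cy': 213.56762397587076, 'k1': -0.07627325048919467, 'position': array([1025.77549953, -894.66132265,  917.31654736]), 'rotation': array([0.42414615, 0.11588376, 0.2185189 , 0.87116043])}
scene blue_pot 0.86 [193.2 279.5  23.4  29.8]
scene blue_pot 0.6 [156.1 297.8  33.1  47.9]
scene blue_pot 0.56 [146.3 266.8  34.4  37.7]
scene blue_pot 0.38 [255.9 309.3  34.2  65.6]
scene yellow_
[... 466 characters left out ...]
s': array([-1.43651599e+00,  4.93588251e-01,  1.34555535e+00, -6.52405114e-06,
        1.30251814e+00, -9.54724695e-02]), 'joint_vel': array([ 0.00089425,  0.00088925, -0.00146227,  0.00059469,  0.00045434,
        0.00110079]), 'joint_efforts': array([-7.93849526e-03, -8.78646398e+01, -3.82240391e+01,  7.01473164e-02,
        4.41672199e-02, -5.24735992e-05]), 'tool_pos': array([ 142.3487245 , -608.53810953,  238.90349053]), 'orientation': array([ 9.93408859e-01,  1.14624765e-01, -3.81500876e-06, -3.44787666e-05]), 'wrist_force': array([-0.40927428,  0.33654724, -0.64584013]), 'ft_torque': array([ 0.00688664, -0.02439507,  0.03372674]), 'gripper_force': 0.0, 'grip_width': 91.14028771675962}
```

View pics/both0.png

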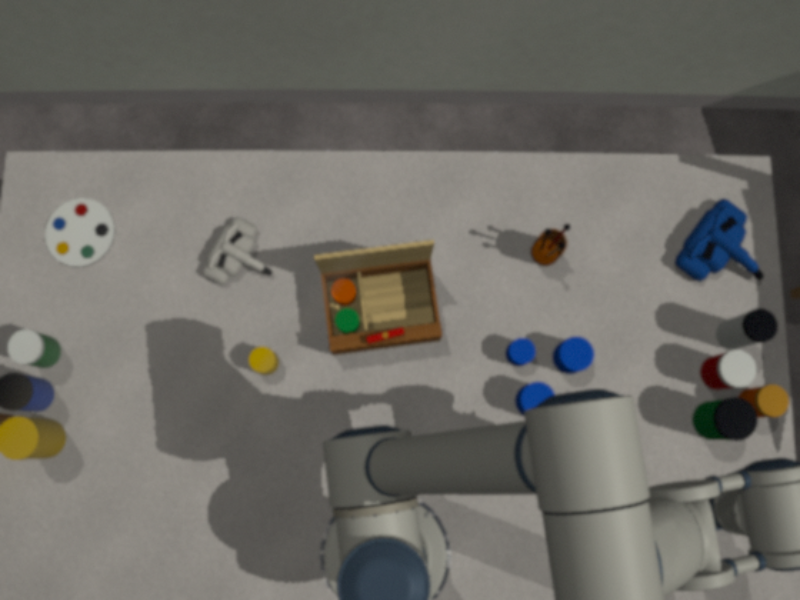

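View pics/scene0.png

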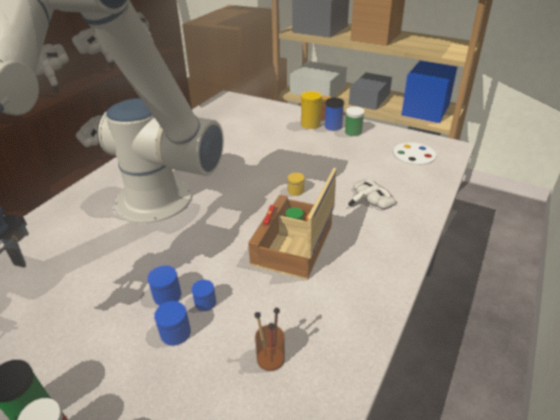

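The top view shows three blue pots. The smallest is at about (365,246) in the 560-px frame. The lid is upright with its top edge near row 172, and the red bar is at about (269,235).

```bash
python3 - <<'E'
from h import *
im=cv2.cvtColor(cv2.imread('pics/top0.png'),cv2.COLOR_BGR2HSV)
for nm,lo,hi,z in(('blue',(105,150,70),(125,255,255),62),('red',(172,150,80),(179,255,255),109),('red0',(0,190,80),(5,255,255),109),('green',(55,120,60),(85,255,255),65),('orange',(6,200,150),(14,255,255),65),('yel',(20,150,120),(30,255,255),62)):
    n,l,s,c=cv2.connectedComponentsWithStats(cv2.inRange(im,lo,hi))
    for i in range(1,n):
        if s[i][4]>25 and 150<c[i][0]<430: print(nm,s[i],c[i].round(1),at_z('top',*c[i],z).round(0))
# case corners (800x600 px -> *0.7): front-left, front-right rail tops
for u,v,z in((331,351,90),(441,338,90),(317,256,220),(433,243,220),(438,325,90)):
    print(u,v,at_z('top',u*.7,v*.7,z).round(0))
im=cv2.imread('pics/top0.png')
cv2.imwrite('pics/case0.png',np.hstack([cv2.resize(im[160:260,215:320],(420,400),interpolation=2),cv2.resize(im[215:300,340:430],(380,400),interpolation=2)]))
E
```

```text
blue [391 237  24  23 441] [402.3 247.7] [ 446. -422.   62.]
blue [355 238  19  17 261] [364.5 245.8] [ 452. -301.   62.]
blue [363 268  25  20 316] [373.6 276.5] [ 354. -327.   62.]
red0 [272 230  10   6  42] [276.7 232.3] [487. -20. 109.]
red0 [257 233  10   7  49] [261.7 236.2] [474.  27. 109.]
green [234 216  18  17 232] [242.6 223.9] [519.  89.  65.]
yel [174 243  20  18 267] [183.3 251.6] [429. 277.  62.]
331 351 [446. 120.  90.]
441 338 [ 476. -121.   90.]
317 256 [627. 143. 220.]
433 243 [657. -96. 220.]
438 325 [ 505. -114.   90.]
```

View pics/case0.png

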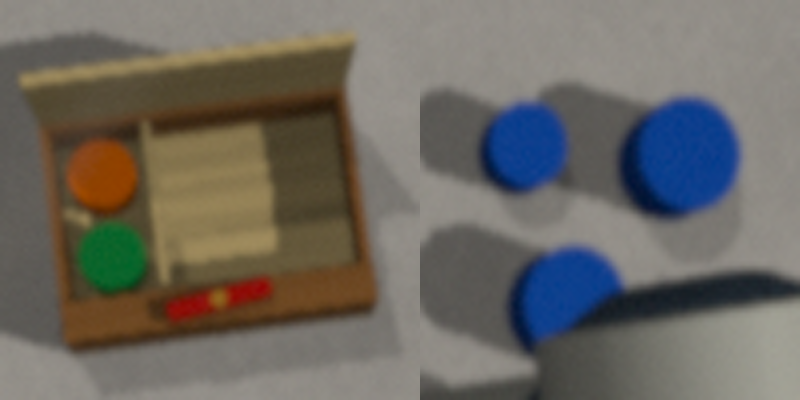

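The crop shows the case front edge rising to the right and the red bar centred near (219,298). The smallest pot, at upper left, is clear to its right and upper-left, so I'll close the fingers along the diagonal.

Call:
carry_out:
  rows:
    - [[0, 0, 0], -0.925]
    - [[0, 0, 0], -0.925]
    - [[0, 0, 0], -0.925]
    - [[0, 0, 0], -0.925]
    - [[0, 0, 0], -0.925]
    - [[0, 0, 0], -0.925]
    - [[0.9, 0, 0], 0]
    - [[0.9, 0, 0], 0]
    - [[0.9, 0, 0], 0]
    - [[0.9, 0, 0], 0]
  claw: 1

```text
t: 1.63
tool_pos: [219.3, -531.4, 238.9]
orientation: [0.924, 0.382, 0.0, 0.0]
wrist_force: [0.7, 0.0, -0.5]
grip_width: 91.2
gripper_force: 0.0
```

Call:
carry_out:
  rows:
    - [[0.9, 0, 0], 0]
    - [[0.9, 0, 0], 0]
    - [[0.9, 0, 0], 0]
    - [[0.9, 0, 0], 0]
    - [[0.9, 0, 0], 0]
    - [[0.9, 0, 0], 0]
    - [[0.9, 0, 0], 0]
    - [[0.9, 0, 0], 0]
    - [[0.4, 0, 0], 0]
    - [[0, 0, 0], 0]

```text
t: 2.47
tool_pos: [381.5, -369.6, 239.0]
orientation: [0.924, 0.384, 0.0, -0.0]
wrist_force: [-0.2, -1.2, -0.0]
grip_width: 91.0
gripper_force: 0.0
```

```bash
cat >> h.py <<'E'
def go(x,y,z,yaw):
    "shift to a TCP goal in tool axes as they stand (tool down), mm; turn left, rad about tool z"
    o=readout.get_obs(); p=o['tool_pos']; q=o['orientation']; a=2*np.arctan2(q[1],q[0])
    from scipy.spatial.transform import Rotation as Ro
    d=Ro.from_quat(q).as_matrix().T@(np.array([x,y,z])-p)
    t=(a-yaw+np.pi/2)%np.pi-np.pi/2
    print('t',round(o['t'],2),'p',p.round(1),'yaw',round(a,3),'q',q.round(3),'| shift share',(d/30).round(2),'turn share',round(t/.1,2),'F',o['wrist_force'].round(1),'w',round(o['grip_width'],1),'gf',round(o['gripper_force'],1))
E
python3 - <<'E'
from h import *
import time
c=cam('wrist');im=snap('wrist','w1.png')
go(452,-301,239,.785)
print(c[0]['position'],[ (r['score'],np.round(np.array(r['bbox'])*[560,420,560,420])) for r in vision.look_for('wrist','blue_pot')])
hs=cv2.cvtColor(im,cv2.COLOR_RGB2HSV)
n,l,s,cc=cv2.connectedComponentsWithStats(cv2.inRange(hs,(105,150,60),(125,255,255)))
for i in range(1,n):
    if s[i][4]>100:print(s[i],cc[i].round(),at_z('wrist',*cc[i],62,c).round(1))
E
```

```text
t 2.52 p [ 380.6 -370.7  239. ] yaw 0.787 q [ 0.924  0.383 -0.     0.   ] | shift share [ 3.33  0.05 -0.  ] turn share 0.02 F [-0.9 -0.1 -0.3] w 91.3 gf 0.0
[ 431.16858065 -319.67471862  385.78234309] [(0.93, array([183., 151.,  82.,  93.])), (0.76, array([250.,  55.,  65.,  74.])), (0.7, array([316., 142.,  98.,  93.]))]
[ 253   57   65   69 3458] [285.  91.] [ 453.6 -304.4   62. ]
[ 320  146   93   87 6116] [366. 188.] [ 446.2 -422.4   62. ]
[ 183  154   85   88 5804] [226. 198.] [ 344.  -333.5   62. ]
```

View pics/w1.png

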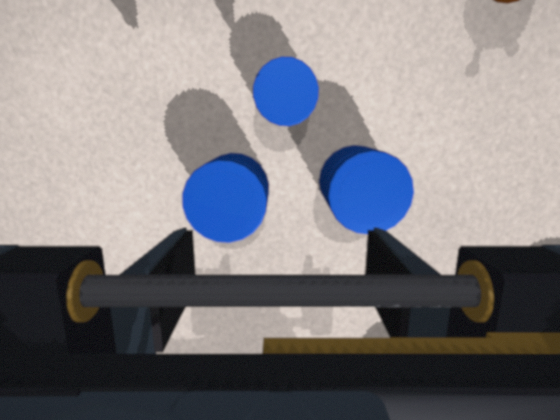

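The wrist view shows the small pot at (285,91), at about (453.5,-304.5), with the two larger pots below it. I'll move above it, descend and grip.

Call:
carry_out:
  rows:
    - [[0.8, 0.03, 0], 0]
    - [[0.8, 0.03, 0], 0]
    - [[0.8, 0.04, 0], 0]
    - [[0.88, 0.04, 0], 0]
    - [[0, 0, 0.8], 0]
    - [[0, 0, 0.8], 0]
    - [[0, 0, 0.8], 0]
    - [[0, 0, 0.8], 0]
    - [[0, 0, 0.8], 0]
    - [[0, 0, 0], 0]

```text
t: 3.4
tool_pos: [450.3, -304.5, 115.3]
orientation: [0.924, 0.382, -0.001, -0.003]
wrist_force: [-1.0, 1.0, -0.5]
grip_width: 91.4
gripper_force: 0.0
```

Call:
carry_out:
  rows:
    - [[0, 0, 0.8], 0]
    - [[0, 0, 0.8], 0]
    - [[0, 0, 0.5], 0]
    - [[0, 0, 0.2], 0]
    - [[0, 0, 0], 0]
    - [[0, 0, 0], 0]

```text
t: 3.9
tool_pos: [452.9, -305.4, 50.9]
orientation: [0.924, 0.382, 0.0, 0.0]
wrist_force: [-0.5, -0.1, 0.1]
grip_width: 91.2
gripper_force: 0.0
```

```bash
python3 -c "
from h import *
go(453,-304,50,.785)"
```

```text
t 3.9 p [ 452.9 -305.4   50.9] yaw 0.784 q [0.924 0.382 0.    0.   ] | shift share [ 0.04 -0.03  0.03] turn share -0.01 F [-0.5 -0.1  0.1] w 91.2 gf 0.0
```

Call:
carry_out:
  rows:
    - [[0, 0, 0], 0]
    - [[0, 0, 0], 0]
    - [[0, 0, 0], 0]
    - [[0, 0, 0], 0]
    - [[0, 0, 0], 0]
    - [[0, 0, 0], 0]
    - [[0, 0, 0], 0]
    - [[0, 0, 0], 0]
    - [[0, 0, 0], 0]
    - [[0, 0, 0], 0]
  claw: -1
  squeeze: 20

```text
t: 4.73
tool_pos: [452.8, -304.7, 50.2]
orientation: [0.924, 0.382, 0.0, 0.0]
wrist_force: [-0.8, 0.6, 6.7]
grip_width: 59.7
gripper_force: 20.0
```

Call:
carry_out:
  rows:
    - [[0, 0, -0.2], 0]
    - [[0, 0, -0.6], 0]
    - [[0, 0, -0.9], 0]
    - [[0, 0, -0.9], 0]
    - [[0, 0, -0.9], 0]
    - [[0, 0, -0.9], 0]
    - [[0, 0, -0.6], 0]
    - [[0, 0, 0], 0]

```text
t: 5.4
tool_pos: [453.9, -305.5, 203.8]
orientation: [0.924, 0.382, 0.001, 0.002]
wrist_force: [1.5, -1.0, -2.3]
grip_width: 59.6
gripper_force: 20.0
```

Call:
carry_out:
  rows:
    - [[0, 0, 0], 0.945]
    - [[0, 0, 0], 0.945]
    - [[0, 0, 0], 0.945]
    - [[0, 0, 0], 0.945]
    - [[0, 0, 0], 0.945]
    - [[0, 0, 0], 0.945]
    - [[0, 0, 0], 0.945]
    - [[0, -0.5, 0], 0]
    - [[0, -0.87, 0], 0]
    - [[0, -0.87, 0], 0]

```text
t: 6.23
tool_pos: [443.6, -236.8, 199.0]
orientation: [0.998, 0.062, -0.001, -0.0]
wrist_force: [-0.7, 0.4, -2.1]
grip_width: 59.4
gripper_force: 20.0
```

Call:
carry_out:
  rows:
    - [[0, -0.87, 0], 0]
    - [[0, -0.87, 0], 0]
    - [[0, -0.87, 0], 0]
    - [[0, -0.87, 0], 0]
    - [[0, -0.87, 0], 0]
    - [[0, -0.87, 0], 0]
    - [[0, -0.87, 0], 0]
    - [[0, -0.87, 0], 0]
    - [[0, -0.4, 0], 0]
    - [[0, 0, 0], 0]

```text
t: 7.07
tool_pos: [415.7, -16.3, 199.4]
orientation: [0.998, 0.063, -0.001, -0.0]
wrist_force: [-0.3, -1.0, -3.4]
grip_width: 59.8
gripper_force: 20.0
```

Call:
carry_out:
  rows:
    - [[0, 0, 0], 0]
    - [[0, 0, 0], 0]

```text
t: 7.23
tool_pos: [417.1, -19.0, 199.7]
orientation: [0.998, 0.062, -0.0, 0.0]
wrist_force: [0.1, 0.4, -2.0]
grip_width: 59.7
gripper_force: 20.0
```

```bash
python3 - <<'E'
from h import *
c=cam('wrist');im=snap('wrist','w2.png'); snap('scene','s2.png')
print(c[0]['position'],c[3])
go(569,-27,204,.124)
hs=cv2.cvtColor(im,cv2.COLOR_RGB2HSV)
m=cv2.inRange(hs,(0,180,90),(5,255,255))|cv2.inRange(hs,(174,180,90),(179,255,255))
pts=cv2.findNonZero(m).reshape(-1,2); r=cv2.minAreaRect(pts.astype(np.float32)); b=cv2.boxPoints(r)
print(r, [at_z('wrist',*q,109,c).round(1) for q in b], at_z('wrist',*r[0],109,c))
E
```

```text
[487.13445129 -10.27672277 346.41882759] 341.7231685613362
t 7.33 p [417.3 -19.4 199.8] yaw 0.123 q [ 0.998  0.061 -0.     0.   ] | shift share [ 4.99  0.87 -0.14] turn share -0.01 F [ 1.6 -0.4 -2.6] w 59.5 gf 20.0
((260.4291076660156, 128.9228973388672), (23.92314910888672, 122.63761901855469), 81.08507537841797) [array([477. ,  43.8, 109. ]), array([499.3, -35.4, 109. ]), array([484.5, -40.2, 109. ]), array([461.6,  40.3, 109. ])] [480.75462662   1.89565779 109.        ]
```

View pics/w2.png

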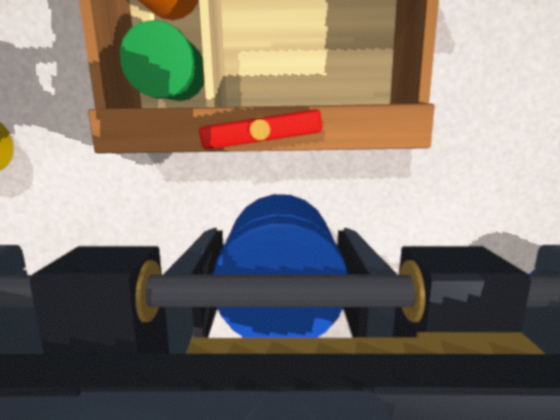

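The case fills the top of the picture. Its rail spans from (95,152) to (432,147), the button pivot is at (260,129), and the bay is clear.

```bash
python3 - <<'E'
from h import *
# wrist cam pose unchanged since picture
c=cam('wrist')
L=[at_z('wrist',*q,90,c) for q in((95,152),(432,147),(90,110),(432,104))]
print([l.round(1) for l in L], np.linalg.norm(L[0]-L[1]))
y=(L[0]-L[1]);yaw=np.arctan2(-y[0],y[1]);ex=np.array([np.cos(yaw),np.sin(yaw),0]);ey=np.array([-ex[1],ex[0],0])
F=(L[0]+L[1])/2; print('yaw',yaw,'front mid',F,'origin',F+90*ex,'from pivot',at_z('wrist',260,129.5,109,c)+74*ex)
for q in((206,0),(216,105),(394,105)): print('floor/div',at_z('wrist',*q,8,c).round(1))
O=F+90*ex;print('bay',O+12*ex-40*ey)
E
```

```text
[array([448.8, 122.2,  90. ]), array([ 483. , -124.8,   90. ]), array([478.5, 125.3,  90. ]), array([ 512.7, -117.7,   90. ])] 249.3423244614672
yaw 0.13759886278359715 front mid [465.92244897  -1.33440553  90.        ] origin [555.07178729  11.01045078  90.        ] from pivot [553.86076893  11.8477194  109.        ]
floor/div [581.9  66.    8. ]
floor/div [495.   50.7   8. ]
floor/div [ 515.6 -116.5    8. ]
bay [572.44496854 -26.96549652  90.        ]
```

Call:
carry_out:
  rows:
    - [[0.5, 0.1, 0], -0.13]
    - [[0.75, 0.13, 0], 0]
    - [[0.75, 0.13, 0], 0]
    - [[0.75, 0.13, 0], 0]
    - [[0.75, 0.13, 0], 0]
    - [[0.75, 0.12, 0], 0]
    - [[0.7, 0.1, 0], 0]
    - [[0.2, 0.05, 0], 0]
    - [[0, 0, 0], 0]
    - [[0, 0, 0], 0]

```text
t: 8.17
tool_pos: [573.3, -25.0, 199.4]
orientation: [0.998, 0.068, -0.001, -0.0]
wrist_force: [-0.8, 0.5, -2.7]
grip_width: 59.7
gripper_force: 20.0
```

Call:
carry_out:
  rows:
    - [[0, 0, 0.4], 0]
    - [[0, 0, 0.6], 0]
    - [[0, 0, 0.6], 0]
    - [[0, 0, 0.6], 0]
    - [[0, 0, 0.6], 0]
    - [[0, 0, 0.6], 0]
    - [[0, 0, 0.5], 0]
    - [[0, 0, 0.3], 0]
    - [[0, 0, 0], 0]
    - [[0, 0, 0], 0]

```text
t: 9.0
tool_pos: [573.4, -24.5, 74.2]
orientation: [0.998, 0.068, -0.0, -0.0]
wrist_force: [-0.7, 0.2, -2.6]
grip_width: 59.5
gripper_force: 20.0
```

```bash
python3 -c "
from h import *
go(572,-27,58.2,.137); snap('scene','s3.png')"
```

```text
t 9.0 p [573.4 -24.5  74.2] yaw 0.136 q [ 0.998  0.068 -0.    -0.   ] | shift share [-0.06  0.08  0.53] turn share -0.01 F [-0.7  0.2 -2.6] w 59.5 gf 20.0
```

Call:
carry_out:
  rows:
    - [[-0.03, 0.04, 0.2], 0]
    - [[-0.03, 0.04, 0.15], 0]
    - [[0, 0, 0.1], 0]
    - [[0, 0, 0.04], 0]
    - [[0, 0, 0], 0]
    - [[0, 0, 0], 0]

```text
t: 9.55
tool_pos: [572.5, -27.0, 59.2]
orientation: [0.998, 0.068, -0.0, -0.0]
wrist_force: [0.2, -0.5, -2.4]
grip_width: 60.1
gripper_force: 20.0
```

Call:
carry_out:
  rows:
    - [[0, 0, 0.03], 0]
    - [[0, 0, 0], 0]
    - [[0, 0, 0], 0]

```text
t: 9.8
tool_pos: [572.6, -27.0, 58.4]
orientation: [0.998, 0.068, 0.0, 0.0]
wrist_force: [1.3, 0.3, -2.3]
grip_width: 59.7
gripper_force: 20.0
```

Call:
carry_out:
  rows:
    - [[0, 0, 0.03], 0]
    - [[0, 0, 0], 0]
    - [[0, 0, 0], 0]

```text
t: 10.05
tool_pos: [572.6, -27.0, 58.2]
orientation: [0.998, 0.068, 0.0, 0.0]
wrist_force: [-2.8, -0.3, 12.0]
grip_width: 59.8
gripper_force: 20.0
```

Call:
carry_out:
  rows:
    - [[0, 0, 0.02], 0]
    - [[0, 0, 0], 0]
    - [[0, 0, 0], 0]

```text
t: 10.3
tool_pos: [572.7, -27.0, 58.1]
orientation: [0.998, 0.068, 0.001, 0.0]
wrist_force: [-6.7, 0.7, 22.3]
grip_width: 59.4
gripper_force: 20.0
```

The pot is on the floor, so I'll release it.

Call:
carry_out:
  rows:
    - [[0, 0, -0.03], 0]
    - [[0, 0, 0], 0]
    - [[0, 0, 0], 0]
    - [[0, 0, 0], 0]
    - [[0, 0, 0], 0]
    - [[0, 0, 0], 0]
  claw: 0.7

```text
t: 10.8
tool_pos: [572.5, -27.0, 57.6]
orientation: [0.998, 0.068, -0.0, -0.0]
wrist_force: [0.4, 0.9, -0.2]
grip_width: 77.8
gripper_force: 0.0
```

Call:
carry_out:
  rows:
    - [[0, 0, -0.2], 0]
    - [[0, 0, -0.5], 0]
    - [[0, 0, -0.7], 0]
    - [[0, 0, -0.8], 0]
    - [[0, 0, -0.8], 0]
    - [[0, 0, -0.8], 0]
    - [[0, 0, -0.8], 0]
    - [[0, 0, -0.8], 0]
    - [[0, 0, -0.8], 0]
    - [[0, 0, 0], 0]

```text
t: 11.63
tool_pos: [574.3, -27.3, 248.7]
orientation: [0.998, 0.068, 0.003, 0.001]
wrist_force: [-0.3, -0.2, -0.3]
grip_width: 77.8
gripper_force: 0.0
```

```bash
python3 - <<'E'
from h import *
go(572,-27,58.2,.137)
c=cam('wrist');a=snap('wrist','w4.png');b=snap('scene','s4.png')
O=np.array([554.5,11.5,0]);ex=np.array([np.cos(.137),np.sin(.137),0]);ey=np.array([-ex[1],ex[0],0]);H=O+90*ex;H[2]=82
# predicted lid top edge (outer face) for several angles in scene
for th in(1.4,1.5,1.6,1.7,1.8):
    r=145*np.array([-np.cos(th),np.sin(th)])+8*np.array([np.sin(th),np.cos(th)])
    print(th,r.round(0),[proj('scene',H+ex*r[0]+[0,0,r[1]]+ey*s*125).round(1) for s in(-1,1)])
cv2.imwrite('pics/crop4.png',np.hstack([cv2.resize(cv2.cvtColor(b,4)[150:290,230:370],(400,400),interpolation=2),cv2.resize(cv2.cvtColor(a,4),(400,400))]))
E
```

```text
t 11.63 p [574.3 -27.3 248.7] yaw 0.136 q [0.998 0.068 0.003 0.001] | shift share [-0.12 -0.03  6.35] turn share -0.01 F [-0.3 -0.2 -0.3] w 77.8 gf 0.0
1.4 [-17. 144.] [array([301.8, 216.1]), array([328.8, 166.7])]
1.5 [ -2. 145.] [array([307.3, 217. ]), array([333.5, 167.3])]
1.6 [ 12. 145.] [array([312.8, 218.3]), array([338.3, 168.3])]
1.7 [ 27. 143.] [array([318.3, 220.1]), array([343.1, 169.7])]
1.8 [ 41. 139.] [array([323.6, 222.4]), array([347.7, 171.6])]
```

View pics/crop4.png

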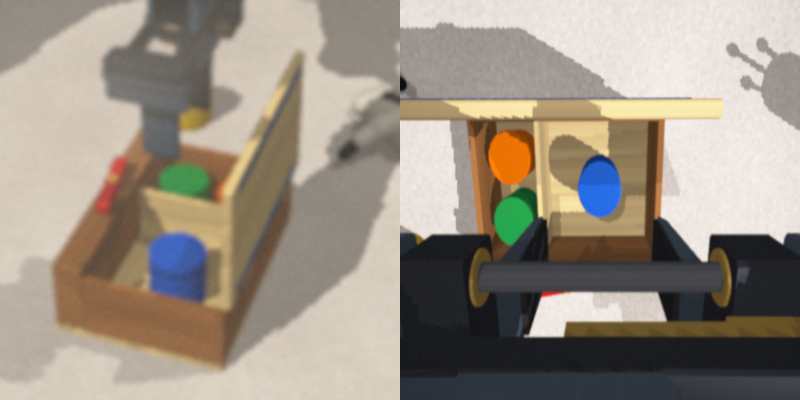

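The pot stands upright in the bay. The lid's top outer corner is at about (336,168), so the lid angle is about 1.58. Next I'll go over the lid with the fingers shut and swing it from behind.

Call:
carry_out:
  rows:
    - [[0, 0, -0.6], 0]
    - [[0, 0, -0.5], 0]
    - [[0, -0.3, 0], 0]
    - [[0.5, -0.3, 0], 0]
    - [[0.7, -0.3, 0], 0]
    - [[0.8, -0.13, 0], 0]
    - [[0.8, 0, 0], 0]
    - [[0.7, 0, 0], 0]
    - [[0.3, 0, 0], 0]
    - [[0, 0, 0], 0]
  claw: -1

```text
t: 12.57
tool_pos: [682.1, 19.9, 274.4]
orientation: [0.998, 0.068, -0.001, -0.0]
wrist_force: [-0.2, 0.1, 0.3]
grip_width: 13.5
gripper_force: 0.0
```

```bash
cat >> h.py <<'E'
def loc(p):
    ex=np.array([np.cos(.137),np.sin(.137)]);d=np.array(p[:2])-[554.5,11.5]
    return np.round([d@ex,d@[-ex[1],ex[0]],p[2]],1)
E
python3 -c "
from h import *
o=readout.get_obs();print(loc(o['tool_pos']));go(572,-27,58.2,.137)"
```

```text
[127.6  -9.1 274.4]
t 12.57 p [682.1  19.9 274.4] yaw 0.137 q [ 0.998  0.068 -0.001 -0.   ] | shift share [-3.84  1.05  7.21] turn share -0.0 F [-0.2  0.1  0.3] w 13.5 gf 0.0
```

Call:
carry_out:
  rows:
    - [[0, 0, 0.4], 0]
    - [[0, 0, 0.6], 0]
    - [[0, 0, 0.6], 0]
    - [[0, 0, 0.37], 0]
    - [[0, 0, 0], 0]
    - [[-0.2, 0, 0], 0]
    - [[-0.2, 0, 0], 0]
    - [[0, 0, 0], 0]

```text
t: 13.23
tool_pos: [668.5, 17.3, 218.7]
orientation: [0.998, 0.068, 0.0, 0.0]
wrist_force: [-0.4, -0.9, 0.0]
grip_width: 0.4
gripper_force: 0.0
```

Call:
carry_out:
  rows:
    - [[-0.2, 0, 0], 0]
    - [[-0.2, 0, 0], 0]
    - [[-0.2, 0, 0.01], 0]
    - [[-0.2, 0, 0.02], 0]
    - [[0, 0, 0], 0]
    - [[0, 0, 0], 0]

```text
t: 13.73
tool_pos: [644.9, 14.1, 216.7]
orientation: [0.998, 0.068, -0.0, -0.0]
wrist_force: [0.6, 0.2, -0.9]
grip_width: 0.5
gripper_force: 0.0
```

```bash
python3 -c "
from h import *
o=readout.get_obs();print(loc(o['tool_pos']));go(572,-27,58.2,.137)
for th in np.arange(1.5,-.05,-.1): print(round(th,2),'TCP loc x,z',round(106-108*np.cos(th)+8*np.sin(th)),round(107+108*np.sin(th)+8*np.cos(th)))"
```

```text
[ 89.9  -9.7 216.7]
t 13.73 p [644.9  14.1 216.7] yaw 0.136 q [ 0.998  0.068 -0.    -0.   ] | shift share [-2.59  1.03  5.28] turn share -0.01 F [ 0.6  0.2 -0.9] w 0.5 gf 0.0
1.5 TCP loc x,z 106 215
1.4 TCP loc x,z 96 215
1.3 TCP loc x,z 85 213
1.2 TCP loc x,z 74 211
1.1 TCP loc x,z 64 207
1.0 TCP loc x,z 54 202
0.9 TCP loc x,z 45 197
0.8 TCP loc x,z 36 190
0.7 TCP loc x,z 29 183
0.6 TCP loc x,z 21 175
0.5 TCP loc x,z 15 166
0.4 TCP loc x,z 10 156
0.3 TCP loc x,z 5 147
0.2 TCP loc x,z 2 136
0.1 TCP loc x,z -1 126
-0.0 TCP loc x,z -2 115
```

Call:
carry_out:
  rows:
    - [[-0.3, 0, 0.06], 0]
    - [[-0.3, 0, 0.08], 0]
    - [[-0.3, 0, 0.1], 0]
    - [[-0.3, 0, 0.15], 0]
    - [[-0.3, 0, 0.2], 0]

```text
t: 14.15
tool_pos: [601.0, 8.0, 199.2]
orientation: [0.998, 0.068, 0.0, 0.0]
wrist_force: [1.2, -0.6, 3.2]
grip_width: -0.1
gripper_force: 1.2
```

```bash
python3 - <<'E'
from h import *
o=readout.get_obs();print(loc(o['tool_pos']));go(572,-27,58.2,.137)
b=snap('scene','s5.png');cv2.imwrite('pics/crop5.png',cv2.resize(cv2.cvtColor(b,4)[110:290,200:380],(500,500),interpolation=2))
E
```

```text
[ 45.6  -9.8 199.2]
t 14.15 p [601.    8.  199.2] yaw 0.136 q [0.998 0.068 0.    0.   ] | shift share [-1.12  1.02  4.7 ] turn share -0.01 F [ 1.2 -0.6  3.2] w -0.1 gf 1.2
```

View pics/crop5.png

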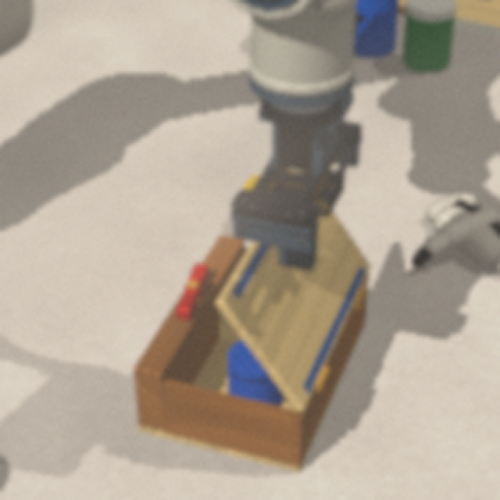

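The lid is following, at about 0.9 rad, with the fingertips on its outer face. I'll continue along the arc.

Call:
carry_out:
  rows:
    - [[-0.3, 0, 0.28], 0]
    - [[-0.25, 0, 0.25], 0]
    - [[-0.25, 0, 0.27], 0]
    - [[-0.2, 0, 0.3], 0]
    - [[-0.17, 0, 0.33], 0]
    - [[-0.15, 0, 0.32], 0]
    - [[-0.1, 0, 0.35], 0]

```text
t: 14.78
tool_pos: [558.6, 2.3, 135.7]
orientation: [0.998, 0.068, -0.0, -0.0]
wrist_force: [-1.0, 0.5, 3.2]
grip_width: 0.5
gripper_force: 0.9
```

```bash
python3 -c "
from h import *
o=readout.get_obs();print(loc(o['tool_pos']));go(572,-27,58.2,.137)"
```

```text
[  2.8  -9.7 135.7]
t 14.78 p [558.6   2.3 135.7] yaw 0.136 q [ 0.998  0.068 -0.    -0.   ] | shift share [0.31 1.03 2.58] turn share -0.01 F [-1.   0.5  3.2] w 0.5 gf 0.9
```

Now press gently down to z ≈ 115.

Call:
carry_out:
  rows:
    - [[-0.08, 0, 0.25], 0]
    - [[-0.03, 0, 0.2], 0]
    - [[0, 0, 0.12], 0]
    - [[0, 0, 0.06], 0]
    - [[0, 0, 0], 0]
    - [[0, 0, 0], 0]

```text
t: 15.28
tool_pos: [555.8, 1.9, 117.3]
orientation: [0.998, 0.068, 0.0, 0.0]
wrist_force: [-0.2, -0.7, 0.0]
grip_width: 0.8
gripper_force: 0.0
```

Call:
carry_out:
  rows:
    - [[0, 0, 0.05], 0]
    - [[0, 0, 0], 0]
    - [[0, 0, 0], 0]

```text
t: 15.53
tool_pos: [555.7, 1.8, 115.8]
orientation: [0.998, 0.068, 0.0, 0.0]
wrist_force: [0.4, -0.3, 0.4]
grip_width: 0.2
gripper_force: 0.0
```

Call:
carry_out:
  rows:
    - [[0, 0, 0.04], 0]
    - [[0, 0, 0], 0]
    - [[0, 0, 0], 0]

```text
t: 15.78
tool_pos: [555.7, 1.8, 115.2]
orientation: [0.998, 0.068, 0.0, 0.0]
wrist_force: [-3.3, -0.2, 13.9]
grip_width: 0.5
gripper_force: 7.1
```

Call:
carry_out:
  rows:
    - [[0, 0, 0.02], 0]
    - [[0, 0, 0], 0]
    - [[0, 0, 0], 0]

```text
t: 16.03
tool_pos: [555.7, 1.8, 115.1]
orientation: [0.998, 0.068, 0.001, 0.0]
wrist_force: [-7.3, 0.7, 24.6]
grip_width: 0.2
gripper_force: 12.3
```

The lid is shut: the tips are at z = 90 and carry load. Now I'll straddle the button at its pivot and turn it clockwise.

Call:
carry_out:
  rows:
    - [[0, 0, -0.3], 0]
    - [[0, 0, -0.6], 0]
    - [[0, 0, -0.6], 0]
    - [[-0.6, -0.09, 0], 0]
    - [[-0.7, -0.09, 0], 0]
    - [[-0.7, -0.09, 0], 0]
    - [[-0.47, -0.07, 0], 0]
    - [[0, 0, 0], -0.9]
    - [[0, 0, 0], -0.9]
    - [[0, 0, 0], -0.9]
  claw: 0

```text
t: 16.87
tool_pos: [480.6, 1.9, 159.2]
orientation: [0.979, 0.204, 0.0, 0.0]
wrist_force: [0.4, 0.1, 0.6]
grip_width: 45.9
gripper_force: 0.0
```

Call:
carry_out:
  rows:
    - [[0, 0, 0], -0.96]
    - [[0, 0, 0], -0.96]
    - [[0, 0, 0], -0.96]
    - [[0, 0, 0], -0.96]
    - [[0, 0, 0], -0.96]
    - [[0, 0, 0], -0.96]
    - [[0, 0, 0], -0.96]
    - [[0, 0, 0], -0.96]
    - [[0, 0, 0], -0.96]
    - [[0, 0, 0], -0.96]

```text
t: 17.7
tool_pos: [480.8, 1.9, 159.0]
orientation: [0.774, 0.633, 0.0, 0.0]
wrist_force: [0.3, -0.3, -0.2]
grip_width: 45.3
gripper_force: 0.0
```

Call:
carry_out:
  rows:
    - [[0, 0, 0], -0.96]
    - [[0, 0, 0], -0.96]
    - [[0, 0, 0], -0.96]
    - [[0, 0, 0], -0.96]
    - [[0, 0, 0], 0]
    - [[0, 0, 0], 0]

```text
t: 18.2
tool_pos: [480.8, 1.9, 158.9]
orientation: [0.642, 0.767, 0.0, 0.0]
wrist_force: [0.9, 0.6, 0.2]
grip_width: 45.5
gripper_force: 0.0
```

```bash
python3 - <<'E'
from h import *
go(480.8,1.9,120,1.846)
b=snap('top','t6.png');a=snap('wrist','w6.png')
cv2.imwrite('pics/crop6.png',np.hstack([cv2.resize(cv2.cvtColor(b,4)[160:260,215:320],(400,400),interpolation=2),cv2.resize(cv2.cvtColor(a,4),(400,400))]))
E
```

```text
t 18.2 p [480.8   1.9 158.9] yaw 1.747 q [0.642 0.767 0.    0.   ] | shift share [0.  0.  1.3] turn share -0.99 F [0.9 0.6 0.2] w 45.5 gf 0.0
```

View pics/crop6.png

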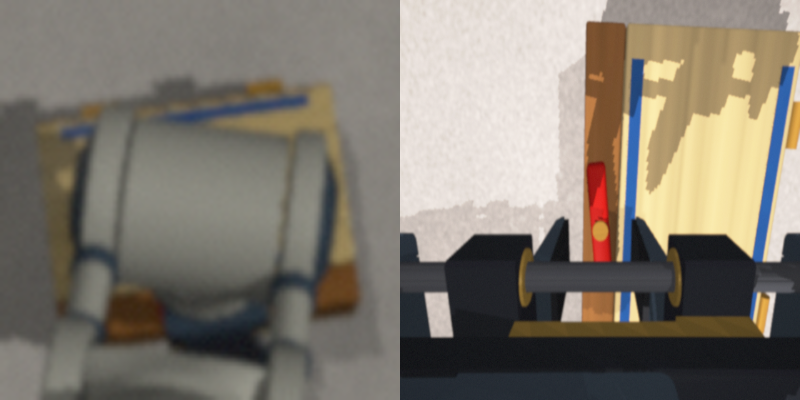

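The lid is shut, and in the wrist view the button lies between the fingers. I'll finish aligning, descend, grip lightly and turn.

Call:
carry_out:
  rows:
    - [[0, 0, 0.2], -0.99]
    - [[0, 0, 0.4], 0]
    - [[0, 0, 0.4], 0]
    - [[0, 0, 0.2], 0]
    - [[0, 0, 0.1], 0]
    - [[0, 0, 0], 0]
    - [[0, 0, 0], 0]

```text
t: 18.88
tool_pos: [480.8, 1.8, 120.1]
orientation: [0.602, 0.798, 0.0, 0.0]
wrist_force: [0.1, -0.2, -0.1]
grip_width: 45.5
gripper_force: 0.0
```

Call:
carry_out:
  rows:
    - [[0, 0, 0], 0]
    - [[0, 0, 0], 0]
    - [[0, 0, 0], 0]
    - [[0, 0, 0], 0]
    - [[0, 0, 0], 0]
    - [[0, 0, 0], 0]
    - [[0, 0, 0], 0]
  claw: -1
  squeeze: 6

```text
t: 19.47
tool_pos: [480.9, 1.9, 120.0]
orientation: [0.602, 0.798, 0.0, 0.0]
wrist_force: [-0.0, 0.9, 2.8]
grip_width: 16.1
gripper_force: 6.0
```

```bash
python3 -c "
from h import *
go(480.8,1.9,120,.137)"
```

```text
t 19.47 p [480.9   1.9 120. ] yaw 1.849 q [0.602 0.798 0.    0.   ] | shift share [ 0. -0. -0.] turn share -14.29 F [-0.   0.9  2.8] w 16.1 gf 6.0
```

Call:
carry_out:
  rows:
    - [[0, 0, 0], 0.4]
    - [[0, 0, 0], 0.8]
    - [[0, 0, 0], 0.8]
    - [[0, 0, 0], 0.8]
    - [[0, 0, 0], 0.8]
    - [[0, 0, 0], 0.8]
    - [[0, 0, 0], 0.8]
    - [[0, 0, 0], 0.8]
    - [[0, 0, 0], 0.8]
    - [[0, 0, 0], 0.8]

```text
t: 20.3
tool_pos: [480.5, 1.9, 120.0]
orientation: [0.856, 0.516, -0.0, -0.0]
wrist_force: [-2.0, 1.4, 6.6]
grip_width: 16.0
gripper_force: 6.0
```

Call:
carry_out:
  rows:
    - [[0, 0, 0], 0.9]
    - [[0, 0, 0], 0.9]
    - [[0, 0, 0], 0.9]
    - [[0, 0, 0], 0.9]
    - [[0, 0, 0], 0.9]
    - [[0, 0, 0], 0.9]
    - [[0, 0, 0], 0.9]
    - [[0, 0, 0], 0.9]
    - [[0, 0, 0], 0.9]
    - [[0, 0, 0], 0.9]

```text
t: 21.13
tool_pos: [480.1, 2.3, 119.9]
orientation: [0.996, 0.092, -0.0, -0.0]
wrist_force: [-2.8, 6.5, 8.6]
grip_width: 15.9
gripper_force: 6.0
```

Call:
carry_out:
  rows:
    - [[0, 0, 0], 0.5]
    - [[0, 0, 0], 0]
    - [[0, 0, 0], 0]

```text
t: 21.38
tool_pos: [480.1, 2.4, 119.9]
orientation: [0.998, 0.069, -0.0, -0.0]
wrist_force: [-2.5, 5.7, 8.2]
grip_width: 15.7
gripper_force: 6.0
```

```bash
python3 -c "
from h import *
go(480.8,1.9,120,.137);print(readout.get_obs()['ft_torque'])"
```

```text
t 21.38 p [480.1   2.4 119.9] yaw 0.139 q [ 0.998  0.069 -0.    -0.   ] | shift share [ 0.02  0.02 -0.  ] turn share 0.02 F [-2.5  5.7  8.2] w 15.7 gf 6.0
[1.07579155 0.51892445 0.00401479]
```

Call:
carry_out:
  rows:
    - [[0, 0, 0], 0.3]
    - [[0, 0, 0], 0]
    - [[0, 0, 0], 0]

```text
t: 21.63
tool_pos: [480.0, 2.3, 119.8]
orientation: [0.999, 0.055, -0.001, -0.0]
wrist_force: [-3.0, 4.5, 6.0]
grip_width: 16.7
gripper_force: 6.1
```

Call:
carry_out:
  rows:
    - [[0, 0, 0], 0]
    - [[0, 0, 0], 0]
    - [[0, 0, 0], 0]
    - [[0, 0, 0], 0]
    - [[0, 0, -0.3], 0]
    - [[0, 0, -0.7], 0]
    - [[0, 0, -0.8], 0]
    - [[0, 0, -0.8], 0]
    - [[0, 0, -0.8], 0]
    - [[0, 0, -0.8], 0]
  claw: 0.1

```text
t: 22.47
tool_pos: [480.5, 1.9, 247.8]
orientation: [0.999, 0.055, 0.0, 0.0]
wrist_force: [1.2, 0.0, 0.2]
grip_width: 50.2
gripper_force: 0.0
```

Call:
carry_out:
  rows:
    - [[-0.8, 0, -0.5], 0]
    - [[-0.9, 0, -0.5], 0]
    - [[-0.9, 0, -0.5], 0]
    - [[-0.7, 0, -0.4], 0]
    - [[0, 0, 0], 0]
    - [[0, 0, 0], 0]

```text
t: 22.97
tool_pos: [382.0, -9.1, 304.0]
orientation: [0.999, 0.054, 0.001, 0.0]
wrist_force: [1.3, 0.2, 0.6]
grip_width: 50.4
gripper_force: 0.0
```

```bash
python3 - <<'E'
from h import *
c=cam('wrist');a=snap('wrist','w7.png');b=snap('scene','s7.png')
go(480.8,1.9,120,.137)
hs=cv2.cvtColor(a,cv2.COLOR_RGB2HSV)
m=cv2.inRange(hs,(0,180,90),(5,255,255))|cv2.inRange(hs,(174,180,90),(179,255,255))
r=cv2.minAreaRect(cv2.findNonZero(m).reshape(-1,2).astype(np.float32)); q=np.array([at_z('wrist',*p,109,c)[:2] for p in cv2.boxPoints(r)])
for i in range(4):
    d=q[(i+1)%4]-q[i];print(np.hypot(*d).round(1),(np.degrees(np.arctan2(d[1],d[0]))-7.85).round(1))
cv2.imwrite('pics/crop7.png',np.hstack([cv2.resize(cv2.cvtColor(b,4)[110:290,200:380],(400,400),interpolation=2),cv2.resize(cv2.cvtColor(a,4),(400,400))]))
E
```

```text
t 23.07 p [382.8  -9.  303. ] yaw 0.109 q [0.999 0.055 0.    0.   ] | shift share [ 3.28 -0.01  6.1 ] turn share -0.28 F [ 0.6  0.3 -0.1] w 50.3 gf 0.0
15.1 -89.7
80.8 -179.1
16.1 90.5
80.8 0.2
```

View pics/crop7.png

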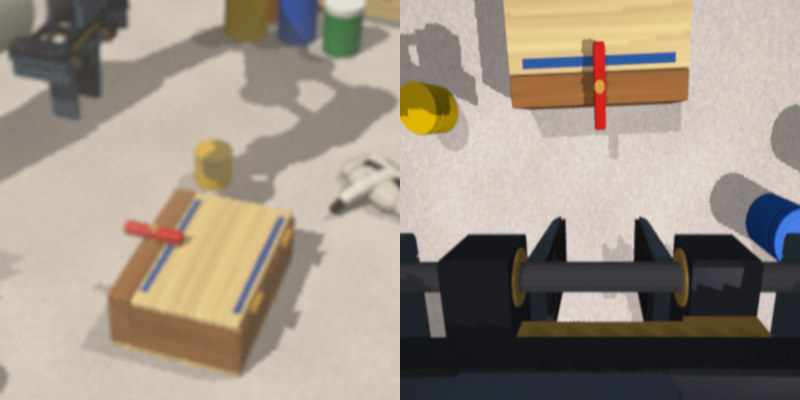

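The lid is shut flush, and the button is square across it to within about 0.5°. The yellow pot and mask show no sign of being disturbed.

```bash
python3 -c "
from h import *
print(bot.close_job())"
```

```text
the job is handed in; nothing more can be done
None
```

The smallest blue pot is upright on the floor of the empty bay, the lid is fully shut, the red turnbutton is square across it, and the job was handed in at about 23 s; the hand-in returned no verdict.

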